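Snap the bearing cap home with the narrow pusher

TASK

Of the two mixer drive bases, one has its white bearing cap standing proud of the metal collar. Pick up the narrow-footed pusher, press that cap straight down with its foot until it snaps fully home, then stand the pusher upright on the bench again and let go. Do not press the cap with the gripper, and leave the wide-footed pusher where it stands.

Things in the scene. Friction and masses are not known exactly. Their poses are not given: they have to be found in the camera images.
- narrow_pusher_grip (a point): The narrow-footed pusher, loose, standing on the bench: 90 mm tall, 0.15 kg; grey foot 32 mm across up to 22 mm height, then a round wooden handle 22 mm across, with a knob 24 mm across as its top 12 mm. This point is on its axis half-way up, 45 mm above the flat underside of the foot; z is the axis, up. Grip the handle here from above.
- wide_pusher_grip (a point): The wide-footed pusher, a bystander: same handle and height, but the foot is 58 mm across, too wide to enter the collar. This point is on its axis 45 mm above its underside.
- cap_top (a point): Centre of the upper face of the proud white cap (disc 46 mm across, 8.5 mm thick) in the 48 mm bore of an aluminium collar (68 mm outside) on a fixed grey drive base, 110 x 110 mm. The collar's rim is 46 mm above the bench; this face is at 51 mm at the start and at 39 mm (7 mm below the rim) when home. z is up. The other base, alike, has its cap already home.
- bearing_cap (a joint): How far the cap has been pressed in, m: 0 at the start (proud), 0.012 fully home against its stop. Two spring tongues resist with about 7 to 9 N over the first 6 mm and push the cap back up if it is let go well before that; past 6 mm they pull it the rest of the way home by themselves and hold it.
Mind the look-alikes: they are no part of the job. What is shaped like the part that bears narrow_pusher_grip but black or green is not meant.

How it is judged:
On the way, in this order (a step that is already met when the one before it is completed fails the run):
1. the narrow pusher's foot presses on the proud cap (contact force between narrow_pusher and bearing_cap above 2 N), for 0.02 s.
2. the cap has snapped home (value of joint bearing_cap above 0.0105 m), for 0.1 s.
At the end, for the whole second after the job is handed in: The cap is home (pressed in by more than 10.5 of its 12 mm) and the narrow pusher stands upright (within 10 degrees) on the bench (value of joint bearing_cap above 0.0105 m and height (world z) of narrow_pusher_grip below 0.052 m and angle between narrow_pusher_grip's own z axis and vertical below 0.17 rad); the robot touches nothing.
It fails at once if the gripper presses on the cap (contact force between the fingers and bearing_cap above 1 N).
It fails at once if the wide-footed pusher is moved by more than 30 mm (distance of wide_pusher_grip from where it was at the start of the episode above 0.03 m).
It also fails if it takes over 48 s, if anything falls off the work surface, if the arm or the gripper's body presses on something with over 40 N, if the wrist force passes 120 N, or if a joint passes its speed limit or range.

ROBOT

A 7-joint arm with a two-finger parallel gripper is mounted at the origin on a cart in front of the work surface, level with it; the furniture and walls round the work are solid. World frame = base frame: x ahead of the robot, y to its left, z up, the work surface at z = 0. Lengths are in m, angles in rad, forces in N, time in s.
With the tool pointing down it reaches from about 0.4 to 0.875 m from the base axis. Payload 19.3 kg.
Tool frame: the origin (TCP) lies on the centre line of the jaws, within the pads' length; the fingertips stand 8 mm ahead of it and the grasp point (between the pads) lies 11 mm behind it (bot.tip_extent is the distance from the TCP to the fingertips, in m); x points along the fingers, y is the direction in which the jaws open and shut, and the axes are right-handed (so a half turn about x gives the same grasp; the last joint's range is limited). The gripper opens to 85 mm and grips with 20 to 120 N. Pads are 22 mm wide; open, the fingers measure 114 mm over their backs; the gripper's body (76 mm by 85 mm) begins 54 mm behind the grasp point. The pads swing forward as they close: fully open they stand 13 mm farther back than shut.
Start: joints at [-1.342, 0.521, -0.036, 1.599, 0.021, 1.021, -0.113], TCP at [0.184, 0.597, 0.239] pointing down, gripper open.
Joint ranges: [-2.91, 2.91], [-0.3, 2.13], [-1.5, 1.42], [0.17, 2.43], [-1.26, 4.41], [0.16, 1.93], [-2.52, 2.52]. Speed limits (rad/s): [1.89, 1.89, 2.39, 2.39, 3.01, 3.01, 3.01].

INTERFACE

Orientations are given as [roll, pitch, yaw] about the fixed x, y, z axes, in that order (R = Rz(yaw) Ry(pitch) Rx(roll)).
In Python, from workcell import sensors, imaging, order, bot gives the robot as it stands.
- The arm moves only by the tool arm_command, never from a script. Its argument "commands" is a list of rows, each an object of numbers: "dx", "dy", "dz": the shift along the tool's x, y, z in cm; "twist": the turn about the tool's x in rad. A call has 1 to 12 rows; each row is the pose to reach, as a shift and turn from the pose measured when the call began, along the tool's axes at that moment; what a row does not reach only later rows make up. A row lasts 1/12 s, in which the tool goes at most 41.7 mm and 7.16 degrees, less where a joint would pass 70% of its speed; a pose out of reach is approached as far as the arm can. A call with a gripper value outside its range is refused whole. "grip" is the closure, from -1 (fully open) to 1 (shut), set as the call begins (left out, the last holds). The fingers move at their own pace and stop on an object; "squeeze" is the grip in N (left out, the last holds). Time passes only in rows, so rows that repeat a pose let the fingers close. It gives the time, the measured TCP pose, the force and the opening at its end, in the units of the state.
- sensors.observe(): the state, without advancing time (a new reading comes with each control period).
- imaging.grab_frame(name): name is "scene" or "top"; returns the picture (420x560x3 uint8, red, green, blue); there is no depth.
- imaging.camera_info(name): a dict with "fx", "fy", "cx", "cy" (pixels), "dist_coeffs" ([k1, k2, p1, p2, k3] as OpenCV has them; the pictures are not rectified), "origin" and "attitude" of the camera in the world. Camera axes: x right, y down, z forward; pixel columns grow to the right and rows downward; lengths in m; the calibration is good to about 2 mm. A picture is of the moment at which its call begins. camera_info takes no time and is no camera call.
- order.job_done(): hands the job in, once; it reports no verdict.
The state is a dict: "clock": time; "qpos": joint angles; "qd": joint speeds; "joint_efforts": joint torques, N m; "position": TCP position; "tool_rot": TCP orientation; "force": force on the tool from outside, world axes, zero at the start; "moment": the same for the moment, N m; "grip_width": finger opening in m.
Only numpy, scipy, OpenCV 4.12 (cv2) and the standard library are available. Lean on these libraries where they do the work, as an engineer would, in place of code of your own. Each camera call takes 0.05 s, during which the arm holds its last target.

## Working session

There is one attempt and no reset: what is moved stays moved. The work goes in short steps, Python scripts to look and compute and a tool call to move; the robot and the scene stay as the last step left them, time stands still between calls to the robot, and variables do not carry over. Pictures are saved under pics/ and viewed, and the job is handed in when it is done.

Besides the shell and the picture viewer there is one more tool, called after "Call:" as name(argument=value, ...) on one line, values as JSON. arm_command: Moves the arm, as the interface text tells. Its arguments: {"type":"object","properties":{"commands":{"type":"array"},"grip":{"type":"number"},"squeeze":{"type":"number"}},"required":["commands"]}

```bash
mkdir -p pics
python3 - <<'E'
from workcell import sensors, imaging, order, bot
import cv2
for n in("scene","top"):
    im=imaging.grab_frame(n); cv2.imwrite(f"pics/{n}0.png",im[:,:,::-1]); print(n,imaging.camera_info(n))
print(sensors.observe(), bot.tip_extent)
E
```

```text
scene {'fx': 459.6654556891677, 'fy': 459.6654556891677, 'cx': 282.4418798341342, 'cy': 208.93387686640872, 'dist_coeffs': array([-0.01975216,  0.        ,  0.        ,  0.        ,  0.        ]), 'origin': array([ 0.09669597, -0.40368387,  0.65340609]), 'attitude': array([-2.3476772 ,  0.00893028, -0.82204056])}
top {'fx': 544.4127880408748, 'fy': 544.4127880408748, 'cx': 280.6777950654285, 'cy': 213.0895487518948, 'dist_coeffs': array([-0.03481462,  0.        ,  0.        ,  0.        ,  0.        ]), 'origin': array([ 0.40638938, -0.01194058,  0.92074087]), 'attitude': array([-2.97941853e+00,  3.79434189e-04, -1.59799643e+00])}
{'clock': 0.1, 'qpos': array([-1.34218462,  0.52191313, -0.03632585,  1.59991305,  0.0211992 ,
        1.0210751 , -0.11278107]), 'qd': array([ 2.44385383e-03, -1.59668668e-03, -8.72844597e-04, -1.08860777e-03,
       -7.29772573e-05,  3.22223883e-05,  1.41071328e-03]), 'joint_efforts': array([ 3.53661198e-03, -9.28483272e+01,  1.98440664e+00, -3.70528042e+01,
        1.82179094e-02,  5.32631966e-03,  6.77149660e-05]), 'position': array([0.18394258, 0.59704241, 0.23882261]), 'tool_rot': array([-1.50301401,  1.56987259, -1.80182025]), 'force': array([-0.61175531,  0.21739443,  0.3845876 ]), 'moment': array([-0.05220908, -0.00116696,  0.01497047]), 'grip_width': 0.08561951352658145} 0.008
```

View pics/scene0.png

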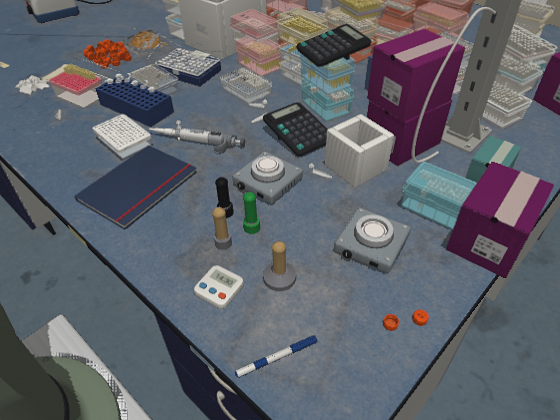

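View pics/top0.png

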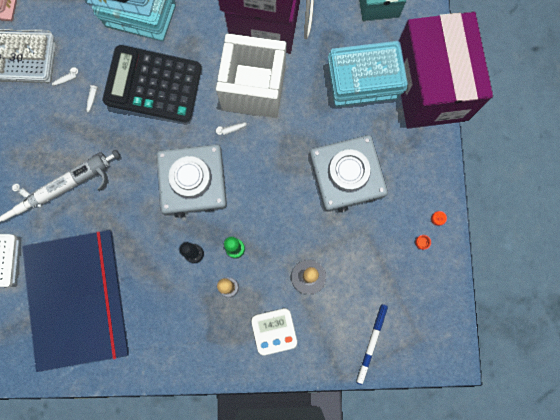

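The scene picture shows the wooden narrow pusher at (221,228) and the wide one at (279,265). Black and green look-alikes are at (223,197) and (251,212). In the top picture these are at (227,287), (310,275), (190,252) and (234,246). The bases are at top (190,178) and (348,172). I'll enlarge crops to identify the proud cap and confirm the pusher.

```bash
cat > h.py <<'E'
import numpy as np, cv2
from workcell import sensors, imaging, order, bot
from scipy.spatial.transform import Rotation as R
def cam(n):
    c=imaging.camera_info(n); K=np.array([[c['fx'],0,c['cx']],[0,c['fy'],c['cy']],[0,0,1]])
    return K,np.array(c['dist_coeffs']),np.array(c['origin']),R.from_euler('xyz',c['attitude']).as_matrix()
def ray(n,p):
    K,d,o,A=cam(n); q=cv2.undistortPoints(np.array([[p]],float),K,d)[0,0]
    v=A@np.array([q[0],q[1],1]); return o,v/np.linalg.norm(v)
def onz(n,p,z):
    o,v=ray(n,p); return o+v*(z-o[2])/v[2]
def tri(p,q,a="scene",b="top"):
    o1,v1=ray(a,p);o2,v2=ray(b,q)
    s=np.linalg.lstsq(np.c_[v1,-v2],o2-o1,rcond=None)[0]
    x,y=o1+s[0]*v1,o2+s[1]*v2
    return (x+y)/2,np.linalg.norm(x-y)
def proj(n,P):
    K,d,o,A=cam(n); return cv2.projectPoints(np.array([P],float),cv2.Rodrigues(A.T)[0],-A.T@o,K,d)[0][0,0]
E
python3 - <<'E'
import cv2,numpy as np
s=cv2.imread('pics/scene0.png');t=cv2.imread('pics/top0.png')
f=lambda im,x,y,w=50:cv2.resize(im[y-w:y+w,x-w:x+w],(390,290) if 0 else (290,290),interpolation=cv2.INTER_CUBIC)
cv2.imwrite('pics/crop.png',np.vstack([np.hstack([f(s,268,170,35),f(s,372,232,35)]),np.hstack([f(s,230,220),f(t,215,265)])]))
from h import *
for n,im in(('scene',s),('top',t)):
    hsv=cv2.cvtColor(im,cv2.COLOR_BGR2HSV)
    m=cv2.inRange(hsv,(8,90,90),(25,255,255))
    _,_,st,ce=cv2.connectedComponentsWithStats(m)
    for a,c in zip(st,ce):
        if 60<a[4]<3000 : print(n,a,c.round(1))
    g=cv2.cvtColor(im,cv2.COLOR_BGR2GRAY)
    for (x,y) in ([(268,167),(374,230)] if n=='scene' else [(190,176),(349,170)]):
        w=30; sub=im[y-w:y+w,x-w:x+w]
        m=cv2.inRange(cv2.cvtColor(sub,cv2.COLOR_BGR2HSV),(0,0,215),(180,25,255))
        cs,_=cv2.findContours(m,cv2.RETR_LIST,cv2.CHAIN_APPROX_NONE)
        for c in cs:
            if len(c)>25:
                e=cv2.fitEllipse(c); print(n,'ell',np.round(np.add(e[0],(x-w,y-w)),1),np.round(e[1],1))
E
```

```text
scene [340   0  43  12 326] [361.4   4.1]
scene [341   8  39  12 125] [360.2  14.6]
scene [421  11  29  15 132] [435.4  17.9]
scene [283  16  42  18 350] [303.2  25.1]
scene [128  31  26  18 217] [140.5  38.8]
scene [145  37  16  12  63] [154.3  42.8]
scene [ 84  40  47  29 780] [107.2  53.2]
scene [256  58  23  13 128] [269.2  64.4]
scene [ 64  64  32  16 233] [78.9 71.5]
scene [213 207  15  32 339] [219.8 222.4]
scene [272 242  14  32 367] [278.9 257.1]
scene [413 310  15  16 163] [419.8 317.6]
scene [383 315  15  16 177] [390.2 322.2]
scene ell [267.1 163.3] [ 7.9 14.9]
scene ell [373.9 229.8] [11.4 18. ]
top [434 212  11  12  68] [439.  217.7]
top [304 268  15  14 170] [310.6 274.6]
top [217 279  16  15 181] [224.8 285.8]
top ell [189.5 176.7] [24.9 28.5]
top ell [188.4 175.4] [38.5 39.6]
top ell [336.6 170.6] [5.1 9.2]
top ell [349.7 168.8] [27.9 29. ]
top ell [349.8 168.6] [38.5 39.3]
```

View pics/crop.png

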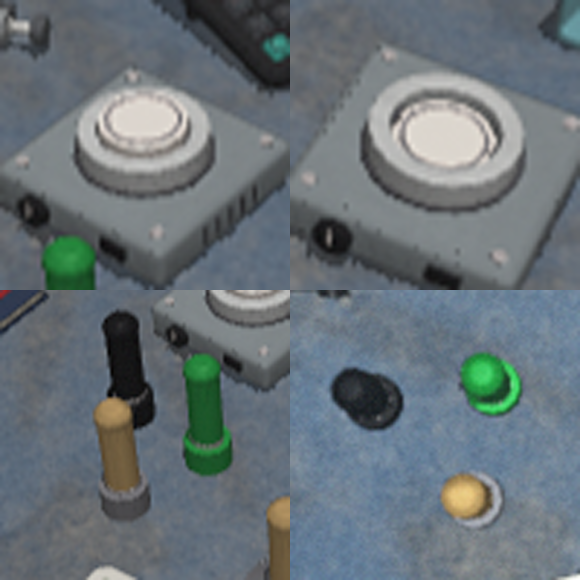

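The crop shows the proud cap clearly: the left base (scene 268,165; top 190,177) has its cap above the collar, and the right base's cap is recessed. The pusher meant is the wooden one with the small grey foot (scene 221,228; top 227,287). The black and green ones are the look-alikes, and the wooden one at top (310,275) has the wide foot.

Run:
```python
from h import *
print('knob z.084 top',onz('top',(224.9,286.3),.084))
print('wide knob',onz('top',(311,274.6),.084))
print('cap top',onz('top',(189.5,176.7),.051),'collar top',onz('top',(188.4,175.4),.046), 'home collar',onz('top',(349.8,168.6),.046))
print('cap tri',tri((267.1,163.3),(189.5,176.7)),'scene cap',onz('scene',(267.1,163.3),.051))
print('knob tri',tri((220.3,214),(224.9,286.3)))
s=cv2.imread('pics/scene0.png');t=cv2.imread('pics/top0.png')
# overlay checks
def circ(im,n,P,r,col):
    for a in np.linspace(0,2*np.pi,60,endpoint=False):
        u=proj(n,np.array(P)+[r*np.cos(a),r*np.sin(a),0]); cv2.circle(im,tuple((u*6+3).astype(int)),1,col,-1)
S=cv2.resize(s,None,fx=6,fy=6,interpolation=cv2.INTER_CUBIC);T=cv2.resize(t,None,fx=6,fy=6,interpolation=cv2.INTER_CUBIC)
c=onz('top',(188.4,175.4),.046)[:2]; k=onz('top',(224.9,286.3),.084)[:2]
for im,n in((S,'scene'),(T,'top')):
    circ(im,n,[*c,.051],.023,(0,0,255));circ(im,n,[*c,.046],.034,(255,0,0))
    circ(im,n,[*k,.0],.016,(0,0,255));circ(im,n,[*k,.022],.016,(255,0,0));circ(im,n,[*k,.084],.012,(0,0,0))
f=lambda im,x,y,w=32:cv2.resize(im[6*(y-w):6*(y+w),6*(x-w):6*(x+w)],(300,300))
cv2.imwrite('pics/ov.png',np.vstack([np.hstack([f(S,268,165),f(T,189,176)]),np.hstack([f(S,221,228),f(T,227,287)])]))
```

```text
knob z.084 top [0.43244739 0.07278384 0.084     ]
wide knob [ 0.44666034 -0.05912656  0.084     ]
cap top [0.6131199  0.13223373 0.051     ] collar top [0.616557   0.13488072 0.046     ] home collar [ 0.62077206 -0.13163438  0.046     ]
cap tri (array([0.61358904, 0.13004119, 0.05594474]), np.float64(0.004272897761015853)) scene cap [0.6196208 0.1331844 0.051    ]
knob tri (array([0.43495046, 0.0713213 , 0.08002995]), np.float64(0.006041579257268984))
```

View pics/ov.png

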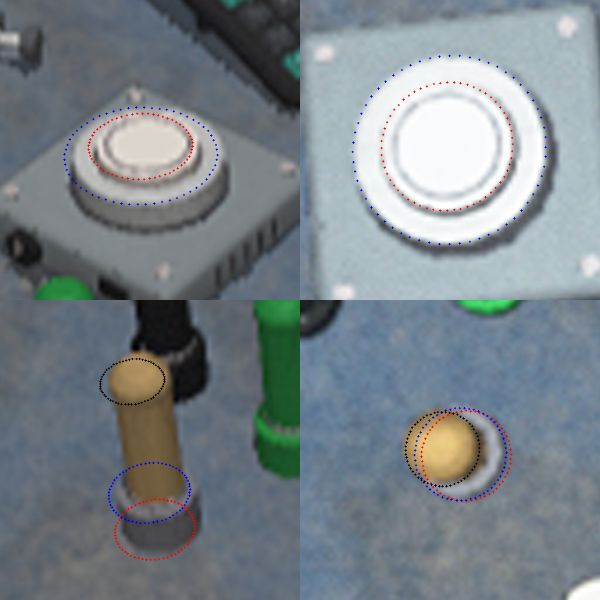

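```bash
cat >> h.py <<'E'
def to(P,yawdir=None):
    s=sensors.observe(); A=R.from_euler('xyz',s['tool_rot']).as_matrix()
    print('pos',s['position'].round(4),'x',A[:,0].round(3),'y',A[:,1].round(3),'t',round(s['clock'],2),'w',round(s['grip_width'],4),'F',s['force'].round(1))
    if P is not None: print('shift cm',((A.T@(np.array(P)-s['position']))*100).round(2))
    print('twist to y||world y:', 'angle of y', np.degrees(np.arctan2(A[1,1],A[0,1])).round(2))
E
python3 - <<'E'
from h import *
for p in((234,246),(186,248)): print(onz('top',p,.084))
print('foot g,b',onz('top',(235.5,248),.022),onz('top',(194,255),.022))
to((.4325,.0715,.16))
E
```

```text
[0.49378078 0.05803958 0.084     ]
[0.49266151 0.1321868  0.084     ]
foot g,b [0.49686518 0.06078593 0.022     ] [0.48708579 0.12961186 0.022     ]
pos [0.1839 0.597  0.2388] x [-0.    -0.001 -1.   ] y [ 0.294  0.956 -0.001] t 0.1 w 0.0856 F [-0.6  0.2  0.4]
shift cm [  7.92 -42.9   39.22]
twist to y||world y: angle of y 72.88
```

Call:
arm_command(commands=[{"dx":1,"dy":-4,"dz":3.6,"twist":-0.03},{"dx":2,"dy":-7,"dz":6.4,"twist":-0.05},{"dx":2,"dy":-10,"dz":9.2,"twist":-0.08},{"dx":3,"dy":-13,"dz":12,"twist":-0.1},{"dx":3,"dy":-16,"dz":14.7,"twist":-0.12},{"dx":4,"dy":-19,"dz":17.4,"twist":-0.14},{"dx":4,"dy":-22,"dz":20.1,"twist":-0.16},{"dx":4,"dy":-25,"dz":22.9,"twist":-0.18},{"dx":4,"dy":-28,"dz":25.6,"twist":-0.2},{"dx":4,"dy":-31,"dz":28.3,"twist":-0.23},{"dx":4,"dy":-34,"dz":31.1,"twist":-0.26},{"dx":4,"dy":-36,"dz":33,"twist":-0.3}], grip=-1)

```text
clock: 1.1
position: [0.3939, 0.1529, 0.1992]
tool_rot: [-1.673, 1.569, -1.672]
force: [1.9, 1.5, -0.0]
grip_width: 0.0856
```

```bash
python3 -c "
from h import *
to((.4325,.0715,.16))"
```

```text
pos [0.3939 0.1529 0.1992] x [-0.    -0.001 -1.   ] y [-0.001  1.    -0.001] t 1.1 w 0.0856 F [ 1.9  1.5 -0. ]
shift cm [ 3.93 -8.14  3.85]
twist to y||world y: angle of y 90.07
```

Call:
arm_command(commands=[{"dx":1,"dy":-2.5,"dz":1.2},{"dx":2,"dy":-5,"dz":2.4},{"dx":3,"dy":-7,"dz":3.4},{"dx":3.9,"dy":-8.1,"dz":3.85},{"dx":3.9,"dy":-8.1,"dz":3.85},{"dx":3.9,"dy":-8.1,"dz":3.85}])

```text
validation failed for argument at $.co...
```

Run:
```python
from h import *
to((.4325,.0715,.037))
s=imaging.grab_frame('scene');t=imaging.grab_frame('top')
cv2.imwrite('pics/a.png',np.hstack([cv2.resize(s[80:330,120:370],(400,400)),cv2.resize(t[190:390,130:330],(400,400))])[:,:,::-1])
```

```text
pos [0.3939 0.1529 0.1992] x [-0.    -0.001 -1.   ] y [-0.001  1.    -0.001] t 1.1 w 0.0856 F [ 1.9  1.5 -0. ]
shift cm [16.23 -8.12  3.85]
twist to y||world y: angle of y 90.07
```

View pics/a.png

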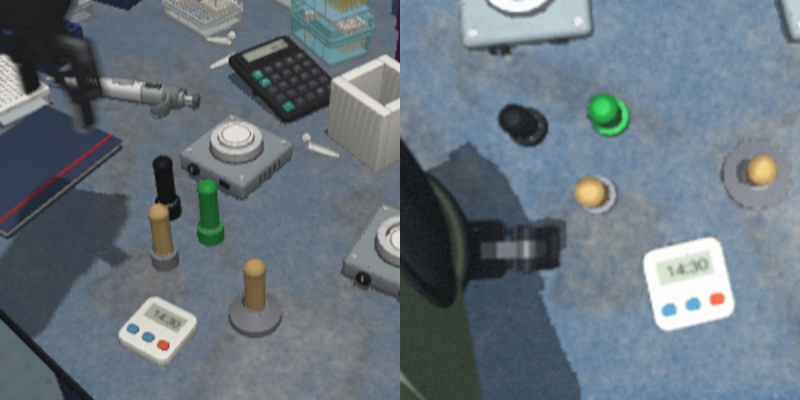

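The move was refused and the arm hasn't moved. I suspect the two-decimal values or the missing twist field, so I'm resending with coarser numbers and twist included. The picture shows the gripper left of the narrow pusher, with everything still standing.

Call:
arm_command(commands=[{"dx":1,"dy":-2.5,"dz":1.2,"twist":0},{"dx":2,"dy":-5,"dz":2.4,"twist":0},{"dx":3,"dy":-7,"dz":3.4,"twist":0},{"dx":3.9,"dy":-8.1,"dz":3.9,"twist":0},{"dx":3.9,"dy":-8.1,"dz":3.9,"twist":0},{"dx":3.9,"dy":-8.1,"dz":3.9,"twist":0}])

```text
clock: 1.7
position: [0.4333, 0.0699, 0.1601]
tool_rot: [-1.982, 1.568, -1.987]
force: [-0.1, 1.4, 0.1]
grip_width: 0.0861
```

Run:
```python
from h import *
to((.4325,.0715,.037))
s=imaging.grab_frame('scene');t=imaging.grab_frame('top')
cv2.imwrite('pics/b.png',np.hstack([cv2.resize(s[80:330,120:370],(400,400)),cv2.resize(t[190:390,130:330],(400,400))])[:,:,::-1])
```

```text
pos [0.4333 0.0699 0.1601] x [-0.001 -0.002 -1.   ] y [ 0.005  1.    -0.002] t 1.7 w 0.0861 F [-0.1  1.4  0.1]
shift cm [12.31  0.19 -0.07]
twist to y||world y: angle of y 89.73
```

View pics/b.png

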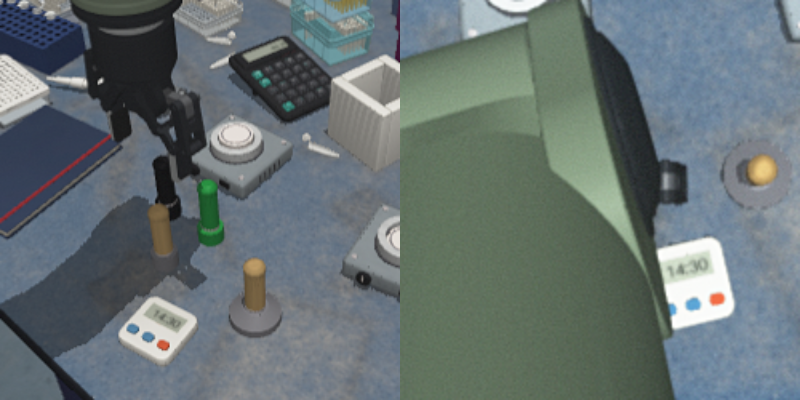

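The open gripper is directly over the narrow pusher, with its fingers clear of the green and wide ones. I'll go straight down.

Call:
arm_command(commands=[{"dx":2.5,"dy":0.2,"dz":-0.1,"twist":0},{"dx":5,"dy":0.2,"dz":-0.1,"twist":0},{"dx":7,"dy":0.2,"dz":-0.1,"twist":0},{"dx":9,"dy":0.2,"dz":-0.1,"twist":0},{"dx":10.5,"dy":0.2,"dz":-0.1,"twist":0},{"dx":11.6,"dy":0.2,"dz":-0.1,"twist":0},{"dx":12.3,"dy":0.2,"dz":-0.1,"twist":0},{"dx":12.3,"dy":0.2,"dz":-0.1,"twist":0},{"dx":12.3,"dy":0.2,"dz":-0.1,"twist":0}])

```text
clock: 2.55
position: [0.4325, 0.0732, 0.0381]
tool_rot: [-1.401, 1.569, -1.403]
force: [0.2, -0.1, 0.1]
grip_width: 0.0851
```

Run:
```python
from h import *
to((.4325,.0715,.037))
s=imaging.grab_frame('scene')
cv2.imwrite('pics/c.png',cv2.resize(s[130:290,120:330],(787,600))[:,:,::-1])
```

```text
pos [0.4325 0.0732 0.0381] x [ 0.    -0.002 -1.   ] y [ 0.002  1.    -0.002] t 2.55 w 0.0851 F [ 0.2 -0.1  0.1]
shift cm [ 0.11 -0.17 -0.  ]
twist to y||world y: angle of y 89.89
```

View pics/c.png

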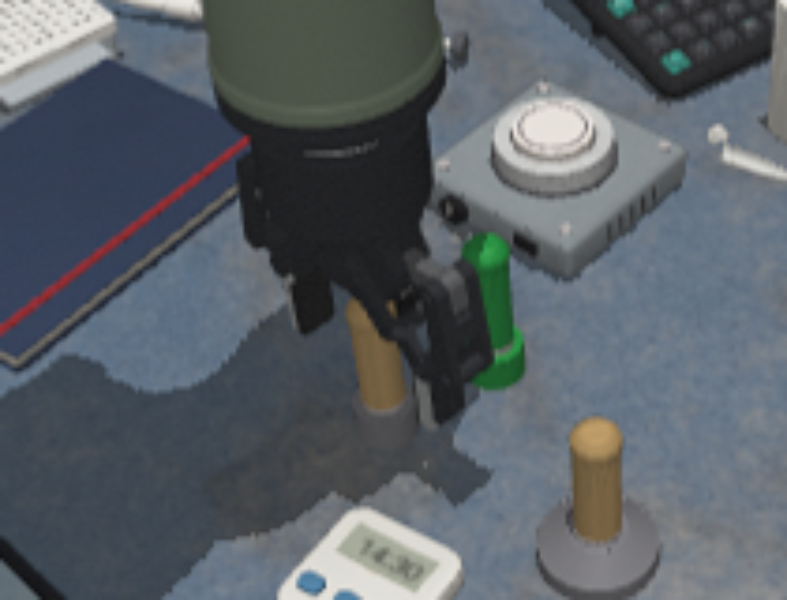

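The fingers straddle the narrow pusher (crop 380,380) and nothing is touched. Closing.

Call:
arm_command(commands=[{"dx":0,"dy":0,"dz":0,"twist":0},{"dx":0,"dy":0,"dz":0,"twist":0},{"dx":0,"dy":0,"dz":0,"twist":0},{"dx":0,"dy":0,"dz":0,"twist":0},{"dx":0,"dy":0,"dz":0,"twist":0},{"dx":0,"dy":0,"dz":0,"twist":0},{"dx":0,"dy":0,"dz":0,"twist":0},{"dx":0,"dy":0,"dz":0,"twist":0},{"dx":0,"dy":0,"dz":0,"twist":0},{"dx":0,"dy":0,"dz":0,"twist":0},{"dx":0,"dy":0,"dz":0,"twist":0},{"dx":0,"dy":0,"dz":0,"twist":0}], grip=1, squeeze=50)

```text
clock: 3.6
position: [0.4329, 0.0731, 0.0386]
tool_rot: [-0.888, 1.569, -0.891]
force: [-1.4, -0.8, 7.7]
grip_width: 0.0209
```

Run:
```python
from h import *
to(None)
s=imaging.grab_frame('scene')
cv2.imwrite('pics/d.png',cv2.resize(s[130:290,120:330],(787,600))[:,:,::-1])
```

```text
pos [0.4329 0.0731 0.0386] x [ 0.001 -0.001 -1.   ] y [ 0.002  1.    -0.001] t 3.6 w 0.0209 F [-1.4 -0.8  7.7]
twist to y||world y: angle of y 89.86
```

View pics/d.png

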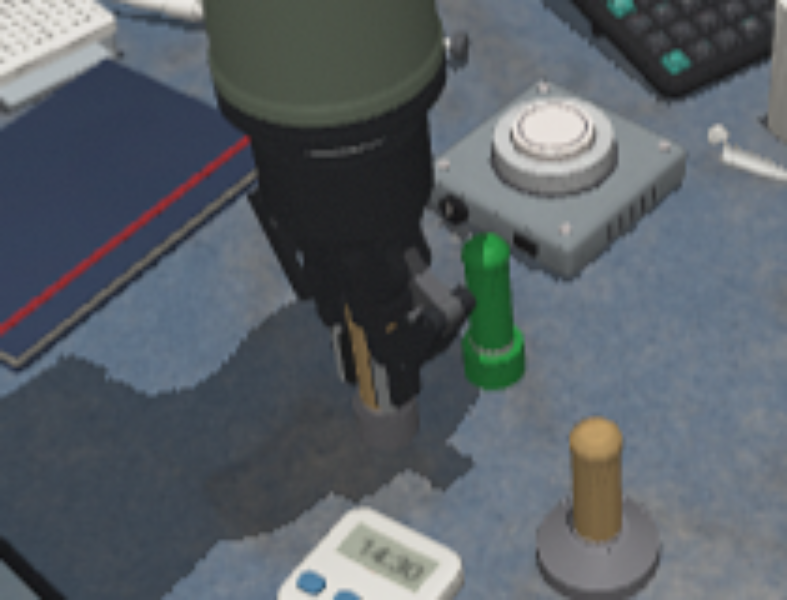

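The pads hold the handle (opening 20.9 mm, handle 22 mm). Lifting.

Call:
arm_command(commands=[{"dx":-1,"dy":0,"dz":0,"twist":0},{"dx":-2.5,"dy":0,"dz":0,"twist":0},{"dx":-4.5,"dy":0,"dz":0,"twist":0},{"dx":-6.5,"dy":0,"dz":0,"twist":0},{"dx":-8.5,"dy":0,"dz":0,"twist":0},{"dx":-10.5,"dy":0,"dz":0,"twist":0},{"dx":-12.5,"dy":0,"dz":0,"twist":0},{"dx":-13.5,"dy":0,"dz":0,"twist":0},{"dx":-14,"dy":0,"dz":0,"twist":0},{"dx":-14,"dy":0,"dz":0,"twist":0}])

```text
clock: 4.48
position: [0.4329, 0.0733, 0.1797]
tool_rot: [-0.307, 1.568, -0.31]
force: [0.4, 0.3, -1.1]
grip_width: 0.021
```

Run:
```python
from h import *
to((.616,.1335,.15))
```

```text
pos [0.4329 0.0733 0.1797] x [ 0.003 -0.001 -1.   ] y [ 0.002  1.    -0.001] t 4.48 w 0.021 F [ 0.4  0.3 -1.1]
shift cm [ 3.01  6.06 18.28]
twist to y||world y: angle of y 89.86
```

The force of −1.1 N fits the pusher's weight. Moving over the cap.

Call:
arm_command(commands=[{"dx":0,"dy":0.7,"dz":2,"twist":0},{"dx":0,"dy":1.5,"dz":4.5,"twist":0},{"dx":0,"dy":2.3,"dz":7,"twist":0},{"dx":0,"dy":3.2,"dz":9.5,"twist":0},{"dx":0,"dy":4,"dz":12,"twist":0},{"dx":0,"dy":4.8,"dz":14.5,"twist":0},{"dx":0.5,"dy":5.5,"dz":16.5,"twist":0},{"dx":1.5,"dy":6,"dz":17.8,"twist":0},{"dx":2.5,"dy":6.1,"dz":18.3,"twist":0},{"dx":3,"dy":6.1,"dz":18.3,"twist":0},{"dx":3,"dy":6.1,"dz":18.3,"twist":0}])

```text
clock: 5.4
position: [0.6146, 0.1332, 0.148]
tool_rot: [-1.918, 1.569, -1.92]
force: [-0.3, 0.4, -1.0]
grip_width: 0.0207
```

Run:
```python
from h import *
to((.616,.1335,.092))
s=imaging.grab_frame('scene');t=imaging.grab_frame('top')
cv2.imwrite('pics/e.png',np.hstack([cv2.resize(s[80:210,200:330],(400,400)),cv2.resize(t[100:240,110:250],(400,400))])[:,:,::-1])
p=sensors.observe()['position']; b=p-[0,0,.0386]
print('expected foot bottom centre px', proj('scene',b),proj('scene',b+[0,0,.022]))
```

```text
pos [0.6146 0.1332 0.148 ] x [-0.001 -0.002 -1.   ] y [ 0.003  1.    -0.002] t 5.4 w 0.0207 F [-0.3  0.4 -1. ]
shift cm [5.6  0.04 0.15]
twist to y||world y: angle of y 89.85
expected foot bottom centre px [264.52399231 140.44626784] [264.1173672  131.23745152]
```

View pics/e.png

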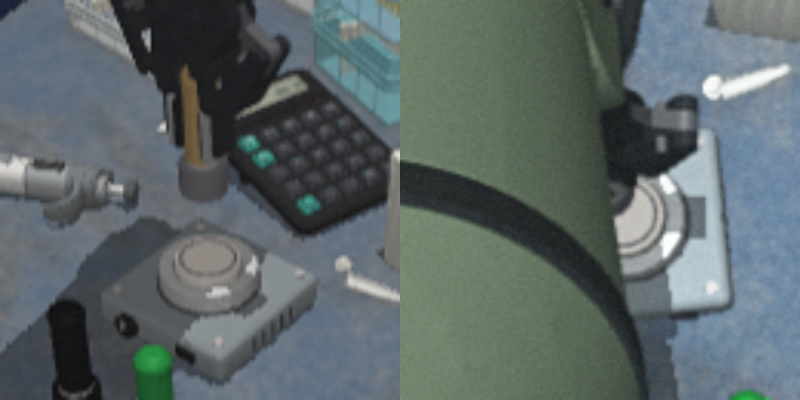

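Run:
```python
from h import *
for y in(.130,.1335):print(proj('scene',(.6146,y,.051)),proj('scene',(.618,y,.051)))
s=imaging.grab_frame('scene')
cv2.imwrite('pics/f.png',cv2.resize(s[115:195,220:320],(800,640),interpolation=cv2.INTER_CUBIC)[:600,:,::-1])
```

```text
[266.5090129  165.08129974] [267.65349415 164.31410231]
[265.30260148 164.36369273] [266.44724277 163.59919753]
```

View pics/f.png

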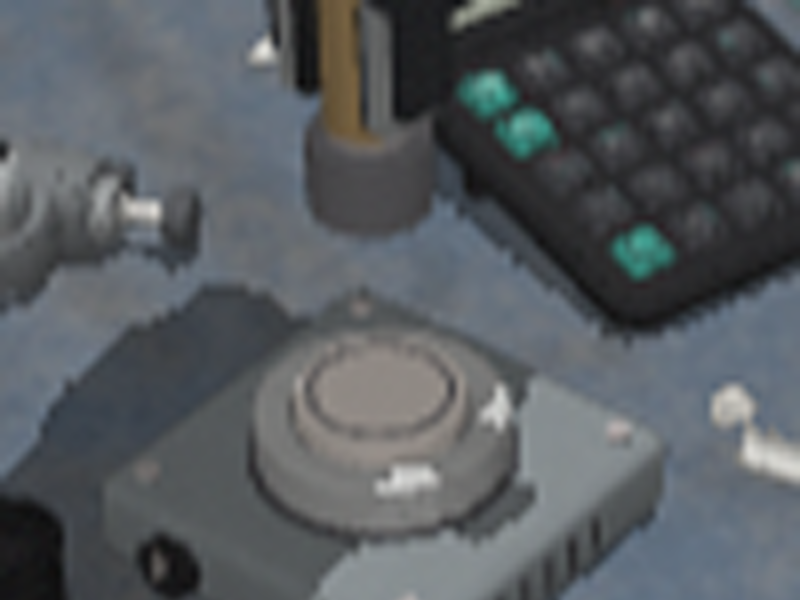

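The foot is aligned with the cap to within about 2 mm (clearance is 8 mm). Lowering to just above contact, then pressing in small steps.

Call:
arm_command(commands=[{"dx":1.5,"dy":-0.1,"dz":0.1,"twist":0},{"dx":3,"dy":-0.1,"dz":0.1,"twist":0},{"dx":4.2,"dy":-0.1,"dz":0.1,"twist":0},{"dx":5,"dy":-0.1,"dz":0.1,"twist":0},{"dx":5.4,"dy":-0.1,"dz":0.1,"twist":0},{"dx":5.4,"dy":-0.1,"dz":0.1,"twist":0},{"dx":5.4,"dy":-0.1,"dz":0.1,"twist":0}])

```text
clock: 6.13
position: [0.617, 0.1325, 0.0969]
tool_rot: [-0.285, 1.568, -0.287]
force: [0.0, 1.1, -0.7]
grip_width: 0.0208
```

Run:
```python
from h import *
to((.616,.1325,.079))
s=imaging.grab_frame('scene')
cv2.imwrite('pics/g.png',cv2.resize(s[115:195,220:320],(800,640),interpolation=cv2.INTER_CUBIC)[:600,:,::-1])
```

```text
pos [0.617  0.1325 0.0969] x [ 0.003 -0.001 -1.   ] y [ 0.003  1.    -0.001] t 6.13 w 0.0208 F [ 0.   1.1 -0.7]
shift cm [ 1.79 -0.   -0.1 ]
twist to y||world y: angle of y 89.85
```

View pics/g.png

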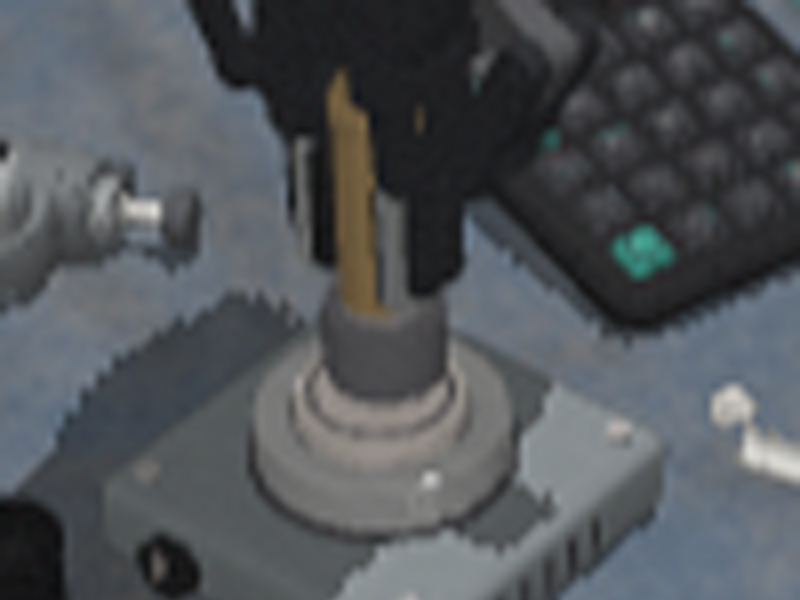

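The foot (385,360) hangs centred about 7 mm above the cap. Pressing.

Call:
arm_command(commands=[{"dx":0.4,"dy":0,"dz":-0.1,"twist":0},{"dx":0.6,"dy":0,"dz":-0.1,"twist":0},{"dx":0.8,"dy":0,"dz":-0.1,"twist":0},{"dx":1.0,"dy":0,"dz":-0.1,"twist":0},{"dx":1.1,"dy":0,"dz":-0.1,"twist":0},{"dx":1.2,"dy":0,"dz":-0.1,"twist":0},{"dx":1.3,"dy":0,"dz":-0.1,"twist":0},{"dx":1.4,"dy":0,"dz":-0.1,"twist":0},{"dx":1.5,"dy":0,"dz":-0.1,"twist":0},{"dx":1.6,"dy":0,"dz":-0.1,"twist":0},{"dx":1.7,"dy":0,"dz":-0.1,"twist":0},{"dx":1.8,"dy":0,"dz":-0.1,"twist":0}])

```text
clock: 7.18
position: [0.6162, 0.1325, 0.079]
tool_rot: [-0.23, 1.567, -0.233]
force: [0.2, -0.2, -1.7]
grip_width: 0.0207
```

Run:
```python
from h import *
to((.616,.1325,.077))
s=imaging.grab_frame('scene')
cv2.imwrite('pics/i.png',cv2.resize(s[115:195,220:320],(800,640),interpolation=cv2.INTER_CUBIC)[:600,:,::-1])
```

```text
pos [0.6162 0.1325 0.079 ] x [ 0.003 -0.001 -1.   ] y [ 0.003  1.    -0.001] t 7.18 w 0.0207 F [ 0.2 -0.2 -1.7]
shift cm [ 0.2  -0.   -0.02]
twist to y||world y: angle of y 89.84
```

View pics/i.png

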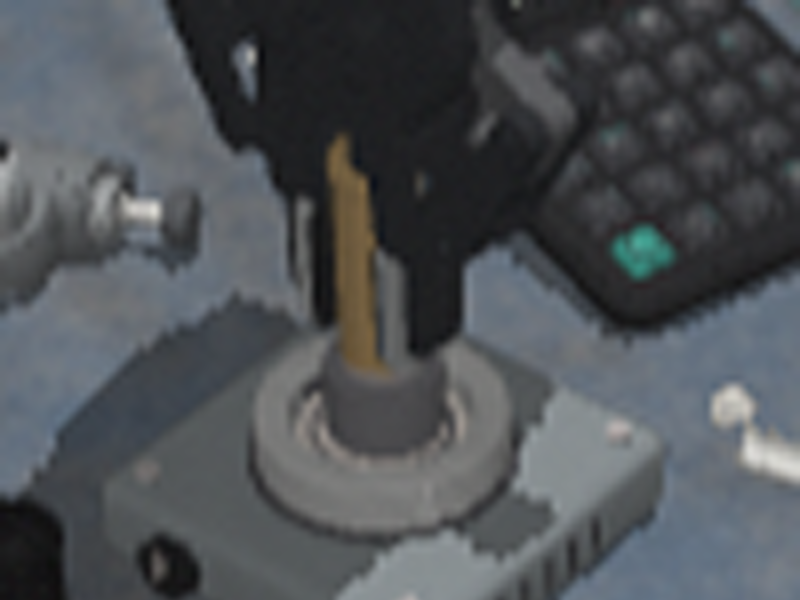

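The foot is inside the collar and the force is back to about the pusher's weight, so the cap seems to have snapped away from the foot. Lifting to check.

Call:
arm_command(commands=[{"dx":-0.8,"dy":0,"dz":0,"twist":0},{"dx":-2.5,"dy":0,"dz":0,"twist":0},{"dx":-4.5,"dy":0,"dz":0,"twist":0},{"dx":-6.5,"dy":0,"dz":0,"twist":0},{"dx":-8.5,"dy":0,"dz":0,"twist":0},{"dx":-9.7,"dy":0,"dz":0,"twist":0},{"dx":-10,"dy":0,"dz":0,"twist":0},{"dx":-10,"dy":0,"dz":0,"twist":0}])

```text
clock: 7.9
position: [0.616, 0.1326, 0.1795]
tool_rot: [-0.116, 1.566, -0.118]
force: [-0.8, 1.1, -2.0]
grip_width: 0.0211
```

Run:
```python
from h import *
to((.433,.0735,.18))
s=imaging.grab_frame('scene')
cv2.imwrite('pics/j.png',cv2.resize(s[105:185,220:320],(800,640),interpolation=cv2.INTER_CUBIC)[:600,:,::-1])
```

```text
pos [0.616  0.1326 0.1795] x [ 0.004 -0.001 -1.   ] y [ 0.003  1.    -0.001] t 7.9 w 0.0211 F [-0.8  1.1 -2. ]
shift cm [ -0.13  -5.96 -18.28]
twist to y||world y: angle of y 89.85
```

View pics/j.png

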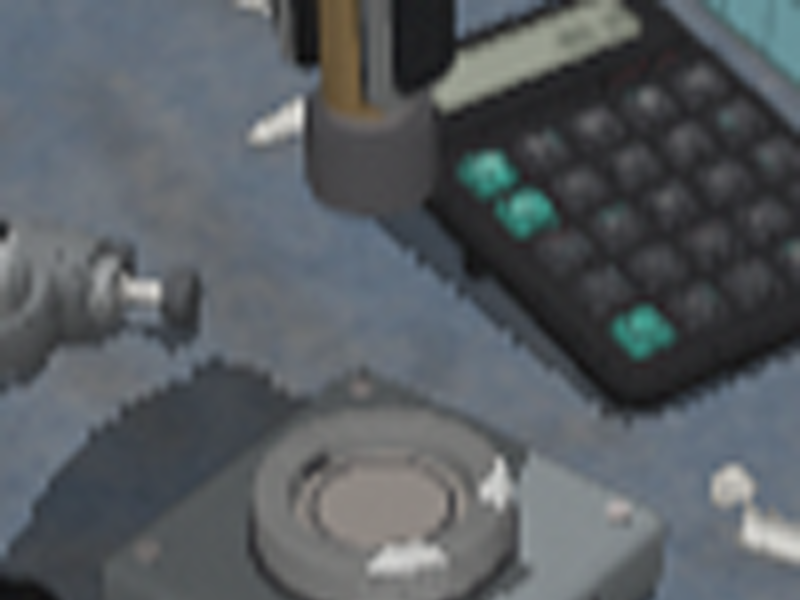

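The cap at (385,500) now sits below the collar rim, like the other base's. Taking the pusher back to its original spot.

Call:
arm_command(commands=[{"dx":0,"dy":-0.7,"dz":-2,"twist":0},{"dx":0,"dy":-1.5,"dz":-4.5,"twist":0},{"dx":0,"dy":-2.3,"dz":-7,"twist":0},{"dx":0,"dy":-3.2,"dz":-9.5,"twist":0},{"dx":0,"dy":-4,"dz":-12,"twist":0},{"dx":0,"dy":-4.8,"dz":-14.5,"twist":0},{"dx":0,"dy":-5.5,"dz":-16.5,"twist":0},{"dx":0,"dy":-5.9,"dz":-17.8,"twist":0},{"dx":0,"dy":-6,"dz":-18.3,"twist":0},{"dx":0,"dy":-6,"dz":-18.3,"twist":0},{"dx":0,"dy":-6,"dz":-18.3,"twist":0}])

```text
clock: 8.87
position: [0.433, 0.0733, 0.1777]
tool_rot: [-0.287, 1.568, -0.289]
force: [0.0, -0.7, -2.2]
grip_width: 0.0213
```

Run:
```python
from h import *
to((.433,.0735,.041))
```

```text
pos [0.433  0.0733 0.1777] x [ 0.003 -0.001 -1.   ] y [ 0.002  1.    -0.001] t 8.87 w 0.0213 F [ 0.  -0.7 -2.2]
shift cm [13.67  0.03 -0.04]
twist to y||world y: angle of y 89.86
```

Call:
arm_command(commands=[{"dx":2.5,"dy":0,"dz":0,"twist":0},{"dx":5,"dy":0,"dz":0,"twist":0},{"dx":7.5,"dy":0,"dz":0,"twist":0},{"dx":10,"dy":0,"dz":0,"twist":0},{"dx":11.7,"dy":0,"dz":0,"twist":0},{"dx":12.7,"dy":0,"dz":0,"twist":0},{"dx":13.2,"dy":0,"dz":0,"twist":0},{"dx":13.4,"dy":0,"dz":0,"twist":0},{"dx":13.5,"dy":0,"dz":0,"twist":0},{"dx":13.5,"dy":0,"dz":0,"twist":0},{"dx":13.5,"dy":0,"dz":0,"twist":0}])

```text
clock: 9.78
position: [0.4338, 0.0734, 0.0434]
tool_rot: [-0.118, 1.567, -0.12]
force: [-0.3, -0.6, -2.1]
grip_width: 0.021
```

Run:
```python
from h import *
to((.433,.0735,.0386))
s=imaging.grab_frame('scene')
cv2.imwrite('pics/k.png',cv2.resize(s[180:260,170:270],(750,600),interpolation=cv2.INTER_CUBIC)[:,:,::-1])
```

```text
pos [0.4338 0.0734 0.0434] x [ 0.004 -0.001 -1.   ] y [ 0.002  1.    -0.   ] t 9.78 w 0.021 F [-0.3 -0.6 -2.1]
shift cm [ 0.48  0.01 -0.08]
twist to y||world y: angle of y 89.87
```

View pics/k.png

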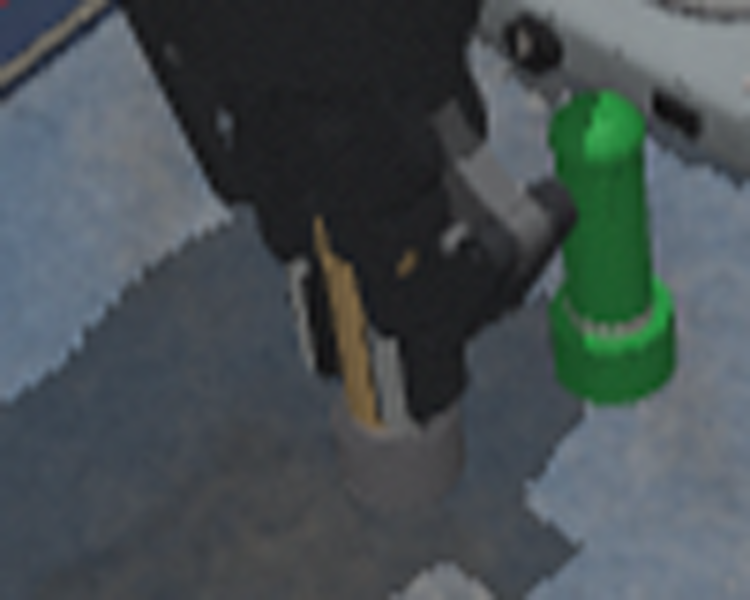

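The foot isn't touching yet (force −2.1 N). I'll lower in 1 mm steps until the bench pushes back.

Call:
arm_command(commands=[{"dx":0.1,"dy":0,"dz":0,"twist":0},{"dx":0.2,"dy":0,"dz":0,"twist":0},{"dx":0.3,"dy":0,"dz":0,"twist":0},{"dx":0.4,"dy":0,"dz":0,"twist":0},{"dx":0.4,"dy":0,"dz":0,"twist":0},{"dx":0.4,"dy":0,"dz":0,"twist":0}])

```text
clock: 10.33
position: [0.4337, 0.0733, 0.0393]
tool_rot: [-0.149, 1.567, -0.152]
force: [0.3, 0.2, -1.7]
grip_width: 0.0208
```

Call:
arm_command(commands=[{"dx":0.1,"dy":0,"dz":0,"twist":0},{"dx":0.1,"dy":0,"dz":0,"twist":0},{"dx":0.1,"dy":0,"dz":0,"twist":0}])

```text
clock: 10.58
position: [0.4339, 0.0733, 0.0385]
tool_rot: [-0.111, 1.566, -0.114]
force: [-1.7, -0.2, 9.5]
grip_width: 0.0205
```

The bench pushes back with +9.5 N at the same height as the grasp (0.0385 m), so the foot is down. Releasing.

Call:
arm_command(commands=[{"dx":0,"dy":0,"dz":0,"twist":0},{"dx":0,"dy":0,"dz":0,"twist":0},{"dx":0,"dy":0,"dz":0,"twist":0},{"dx":0,"dy":0,"dz":0,"twist":0},{"dx":0,"dy":0,"dz":0,"twist":0},{"dx":0,"dy":0,"dz":0,"twist":0},{"dx":0,"dy":0,"dz":0,"twist":0},{"dx":0,"dy":0,"dz":0,"twist":0},{"dx":0,"dy":0,"dz":0,"twist":0},{"dx":0,"dy":0,"dz":0,"twist":0}], grip=-1)

```text
clock: 11.42
position: [0.4339, 0.0733, 0.0385]
tool_rot: [-0.112, 1.566, -0.115]
force: [0.4, -0.5, 0.3]
grip_width: 0.0854
```

Run:
```python
from h import *
to(None)
s=imaging.grab_frame('scene')
cv2.imwrite('pics/l.png',cv2.resize(s[160:260,150:275],(750,600),interpolation=cv2.INTER_CUBIC)[:,:,::-1])
```

```text
pos [0.4339 0.0733 0.0385] x [ 0.004 -0.001 -1.   ] y [ 0.003  1.    -0.   ] t 11.42 w 0.0854 F [ 0.4 -0.5  0.3]
twist to y||world y: angle of y 89.85
```

View pics/l.png

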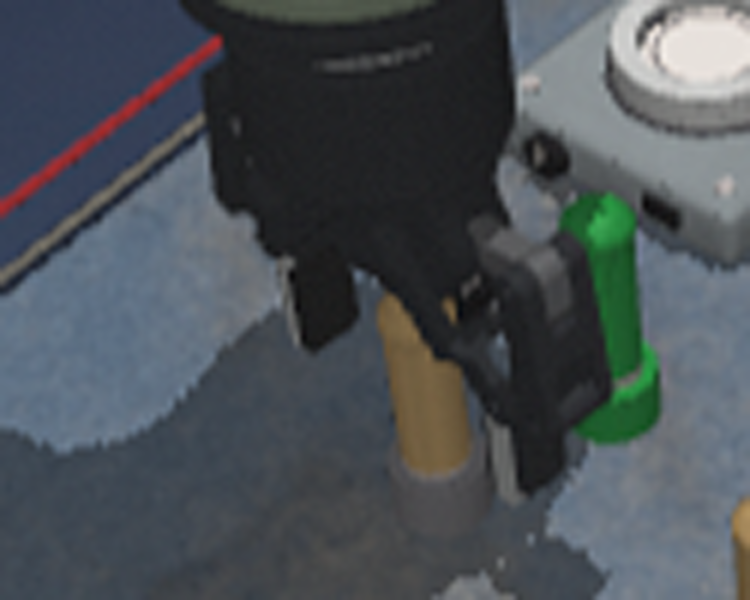

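The fingers are open and the pusher (430,430) stands free. Raising straight up.

Call:
arm_command(commands=[{"dx":-1.5,"dy":0,"dz":0,"twist":0},{"dx":-3.5,"dy":0,"dz":0,"twist":0},{"dx":-6,"dy":0,"dz":0,"twist":0},{"dx":-8.5,"dy":0,"dz":0,"twist":0},{"dx":-11,"dy":0,"dz":0,"twist":0},{"dx":-13.5,"dy":0,"dz":0,"twist":0},{"dx":-15.5,"dy":0,"dz":0,"twist":0},{"dx":-17,"dy":0,"dz":0,"twist":0},{"dx":-18,"dy":0,"dz":0,"twist":0},{"dx":-18,"dy":0,"dz":0,"twist":0},{"dx":-18,"dy":0,"dz":0,"twist":0}])

```text
clock: 12.38
position: [0.4332, 0.0734, 0.2186]
tool_rot: [-0.038, 1.566, -0.04]
force: [-0.0, 0.3, -0.6]
grip_width: 0.0851
```

Run:
```python
from h import *
to(None)
s=imaging.grab_frame('scene')
cv2.imwrite('pics/m.png',cv2.resize(s[130:310,170:400],(766,600),interpolation=cv2.INTER_CUBIC)[:,:,::-1])
```

```text
pos [0.4332 0.0734 0.2186] x [ 0.005 -0.    -1.   ] y [ 0.003  1.    -0.   ] t 12.38 w 0.0851 F [-0.   0.3 -0.6]
twist to y||world y: angle of y 89.86
```

View pics/m.png

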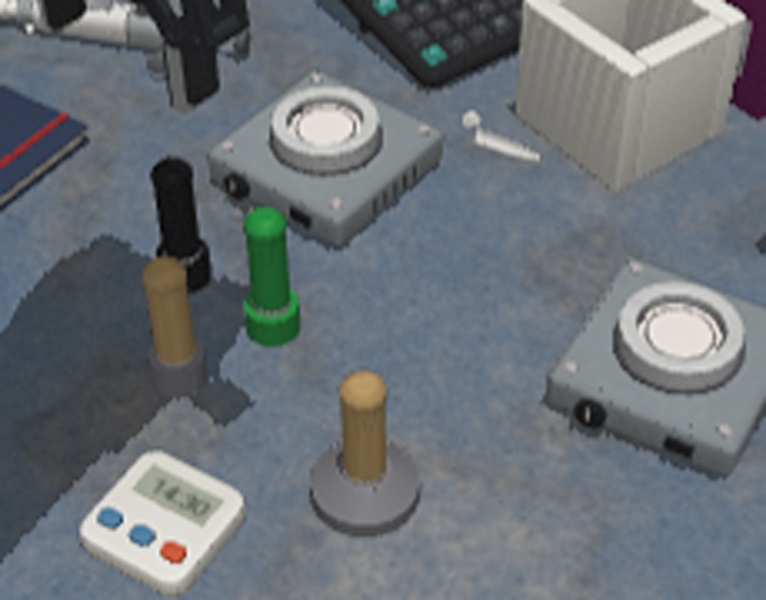

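The narrow pusher (172,325) stands upright and free. The left cap (325,125) is recessed like the right one (682,332), and the wide pusher hasn't moved. Handing in.

```bash
python3 -c "
from workcell import order
print(order.job_done())"
```

```text
the job is handed in; nothing more can be done
None
```

I pressed the proud cap on the left base home with the narrow pusher. I then stood the pusher back in its original spot, let go, raised the gripper clear and handed the job in at about 12.4 s. No verdict was reported.

**Checks that passed:**
- **Cap:** the last picture shows it recessed below the rim, like the one on the other base. I judged this by eye and did not measure its depth.
- **Press:** when the press ended, the force was back to about the pusher's weight with the foot inside the collar, so the cap had snapped away from it. I did not record the peak force during the press.
- **Pusher:** it stands upright. The bench pushed back (9.5 N) at the grasp height before I released it.
- **Wide pusher and look-alikes:** they look unmoved.

**Disagreements and problems:**
- **Cameras:** the two differed by about 1.5 px (2–3 mm). I aimed between them, well within the foot's 8 mm clearance in the collar.
- **Refused move:** one early call failed input validation and moved nothing. I resent it with rounder numbers and a twist value.
- **Force reading:** with the pusher held, it drifted between about −0.7 and −2.2 N, against an expected weight of about −1.5 N.

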